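# Rock a stuck locating block out of the ball-drilling jig

### The arm

A 7-joint arm with a two-finger parallel gripper is mounted at the origin on the work surface. World frame = base frame: x ahead of the robot, y to its left, z up, the work surface at z = 0. Lengths are in m, angles in rad, forces in N, time in s.
With the tool pointing down it reaches from about 0.425 to 0.925 m from the base axis. Payload 6.8 kg.
Tool frame: the origin (TCP) lies on the centre line of the jaws, within the pads' length; the fingertips stand 17 mm ahead of it and the grasp point (between the pads) lies 2 mm behind it; z points along the fingers, x is the direction in which the jaws open and shut, and the axes are right-handed (so a half turn about z gives the same grasp; the last joint's range is limited). The gripper opens to 85 mm and grips with 20 to 120 N. Pads are 22 mm wide; open, the fingers measure 114 mm over their backs; the gripper's body (76 mm by 85 mm) begins 54 mm behind the grasp point. The pads swing forward as they close: fully open they stand 13 mm farther back than shut.
Start: joints at [-1.335, 0.477, 0.022, 1.555, -0.011, 1.109, -0.083], TCP at [0.228, 0.636, 0.248] pointing down, gripper open.
Joint ranges: [-2.96, 2.96], [-0.34, 2.1], [-1.41, 1.46], [0.24, 2.44], [-1.37, 4.51], [0.17, 1.92], [-2.96, 2.96]. Speed limits (rad/s): [2.39, 2.39, 3.14, 3.14, 3.14, 3.14, 3.14].

### API

Orientations are given as a rotation vector (axis times angle).
In Python, from bench import r gives the robot as it stands.
- The arm moves only by the tool arm_command, never from a script. Its argument "increments" is a list of rows, each a list of 3 entries, a list of its own where there are three numbers: the shift along the world's x, y, z in m, then the turn, a rotation vector about the world's x, y, z in rad, then the opening in per cent of the stroke, from 0 (shut) to 100 (fully open). A call has 1 to 10 rows; each row is the pose to reach, as a shift and turn from the pose commanded when the call began; what a row does not reach only later rows make up. A row lasts 1/10 s, in which the tool goes at most 50 mm and 8.59 degrees, less where a joint would pass 70% of its speed; a pose out of reach is approached as far as the arm can. A call with a gripper value outside its range is refused whole. The fingers move at their own pace and stop on an object; "newtons" is the grip in N (left out, the last holds). Time passes only in rows, so rows that repeat a pose let the fingers close. It gives the time, the measured TCP pose, the force and the opening at its end, in the units of the state.
- r.get_obs(): the state, without advancing time (a new reading comes with each control period).
- r.grab_frame(name): name is "scene" or "side" or "wrist"; returns the picture (384x512x3 uint8, blue, green, red); there is no depth.
- r.camera_model(name): a dict with "camera_matrix" (3x3 intrinsics, pixels), "camera_from_world" (4x4, takes a point from world to camera coordinates). Camera axes: x right, y down, z forward; pixel columns grow to the right and rows downward; lengths in m; the calibration is good to about 2 mm. A picture is of the moment at which its call begins: read the wrist's pose just before it. camera_model takes no time and is no camera call; for the wrist camera it gives the pose at the moment of the call.
- r.hand_in(): hands the job in, once; it reports no verdict.
The state is a dict: "clock": time; "joints": joint angles; "qvel": joint speeds; "tau": joint torques, N m; "tcp_pos": TCP position; "orientation": TCP orientation; "contact_force": force on the tool from outside, world axes, zero at the start; "moment": the same for the moment, N m; "grip_width": finger opening in m.
Only numpy, scipy, OpenCV 4.12 (cv2) and the standard library are available. Lean on these libraries where they do the work, as an engineer would, in place of code of your own. Each camera call takes 0.05 s, during which the arm holds its last target. There are 200 camera calls.

### The job

The wooden locating block is stuck tight in the socket of the ball-drilling jig, held by a stiff pad on either side. With the block still down in its socket, rock it side to side along the jig's long direction until both pads have given way, then draw it out and finish still holding it in the gripper, upright and still, just clear above its socket (about 1 to 4 cm of air under its foot). Leave the paint bottle, the ball on its ring, the plate and the brush where they are.

Things in the scene. Friction and masses are not known exactly. Their poses are not given: they have to be found in the camera images.
- jig: Jig screwed to the black bench (immovable): plywood board 190 x 110 x 12 mm, in its middle a pale wood socket housing 70 (x) x 44 (y) mm, top 66 mm above the bench. Origin: centre of the board's underside. x runs along the board's long side and is the direction in which the block rocks; z up. Inside, a steel pad on each x side reaches 3 mm behind a ledge of the block.
- socket_mouth (a point): Centre of the socket's mouth, 66 mm above the bench; axes as the jig's. Mouth 34 (x) x 28 (y) mm; socket floor 54 mm below. The lip is 6 mm thick (60 to 66 mm above the bench); below it the socket flares smoothly to 48 mm wide at 40 mm above the bench, then 54 mm, along x only, so the block swings along x about the lip like a lever, its foot going opposite to its top.
- block_mid (a point): Locating block: brown wood bar 32 (x) x 26 (y) x 118 (z) mm, cork disc on top, about 90 g, upright in the socket with 64 mm above the mouth. Point: its centre, 59 mm above its foot; axes at the start as the jig's. Grip any upright faces. Pulled straight, it is caught after 5 mm. Leaning it 0.16 to 0.19 rad along jig x about the mouth, each way, pushes the pads back (about 6 N at the top).
- block_foot (a point): Centre of the underside of the block's foot (a rib 10 mm wide along x; from 6 to 10 mm above it a ledge 29 mm wide, from 10 to 26 mm a notched waist 22 mm wide, above that the full 32 mm).
- pad_a (a joint): How far the pad on the jig's +x side is pushed back, m: 0 at the start (engaged) to 0.005 (fully back); above 0.004 it is well clear. Gives at about 7 N, has no spring and stays where it is pushed. The block's lower part pushes it when the block's top leans to the jig's -x. A steel pin comes out of the housing's end face as far. 30 mm above the bench.
- pad_b (a joint): The same for the pad on the jig's -x side, pushed back (0 to 0.005 m) when the block's top leans to the jig's +x.
- paint_bottle: Bystander: blue paint bottle with a white cap, 60 mm across, 150 mm tall, standing beside the jig. Origin: centre of its underside.
- planet: Bystander: white foam ball 72 mm across on a low cardboard ring, 80 mm tall together, on the other side of the jig. Origin: centre of its underside.
- paint_plate: Bystander: white plate 150 mm across, 18 mm high, beyond the jig. Origin: centre of its underside.
- brush: Bystander: paint brush lying on the bench on the robot's side of the jig, under 25 mm high.
Mind the look-alikes: they are no part of the job. Of the things that look like the part that bears block_mid, the smallest one is meant.

How it is judged:
By the outcome, as a careful person would: the job done as asked, in the order asked, and still so for the second after the job is handed in, while the arm keeps its last pose, push and grip.
It also fails if it takes over 35 s, if anything falls off the work surface, if the arm or the gripper's body presses on something with over 40 N, if the wrist force passes 120 N, or if a joint passes its speed limit or range.

## Working session

There is one attempt and no reset: what is moved stays moved. The work goes in short steps, Python scripts to look and compute and a tool call to move; the robot and the scene stay as the last step left them, time stands still between calls to the robot, and variables do not carry over. Pictures are saved under pics/ and viewed, about 8 in all and at most 12, crops included, and the job is handed in when it is done.

Besides the shell and the picture viewer there is one more tool, called after "Call:" by a JSON object that holds its "op" and its "data". arm_command: Moves the arm, as the interface text tells. Its arguments: {"type":"object","properties":{"increments":{"type":"array","items":{"type":"array"}},"newtons":{"type":"number"}},"required":["increments"]}

```bash
mkdir -p pics; ls; python3 - <<'E'
from bench import r
import cv2,numpy as np
o=r.get_obs(); print({k:np.round(v,3) for k,v in o.items()})
for n in("scene","side"):
    m=r.camera_model(n); print(n,np.round(m["camera_matrix"],1).tolist(),np.round(m["camera_from_world"],3).tolist())
    cv2.imwrite(f"pics/{n}0.png",r.grab_frame(n))
E
```

```text
pics
{'clock': np.float64(0.0), 'joints': array([-1.335,  0.478,  0.022,  1.556, -0.011,  1.109, -0.083]), 'qvel': array([ 0.002, -0.001,  0.001, -0.   ,  0.001,  0.002, -0.002]), 'tau': array([-0.0000e+00, -5.9646e+01,  1.6080e+00, -2.8119e+01,  1.3000e-02,
        1.0000e-02, -0.0000e+00]), 'tcp_pos': array([0.227, 0.635, 0.247]), 'orientation': array([ 2.568e+00,  1.808e+00, -2.000e-03]), 'contact_force': array([ 0.098, -0.155, -0.713]), 'moment': array([-0.005, -0.025,  0.031]), 'grip_width': np.float64(0.085)}
scene [[427.1, 0.0, 252.5], [0.0, 427.1, 187.1], [0.0, 0.0, 1.0]] [[-0.589, 0.808, 0.021, 0.322], [0.463, 0.359, -0.811, -0.219], [-0.662, -0.468, -0.585, 1.446], [0.0, 0.0, 0.0, 1.0]]
side [[448.4, 0.0, 252.4], [0.0, 448.4, 195.6], [0.0, 0.0, 1.0]] [[-0.973, -0.229, -0.01, 0.585], [-0.151, 0.674, -0.723, 0.115], [0.172, -0.703, -0.69, 1.115], [0.0, 0.0, 0.0, 1.0]]
```

View pics/scene0.png

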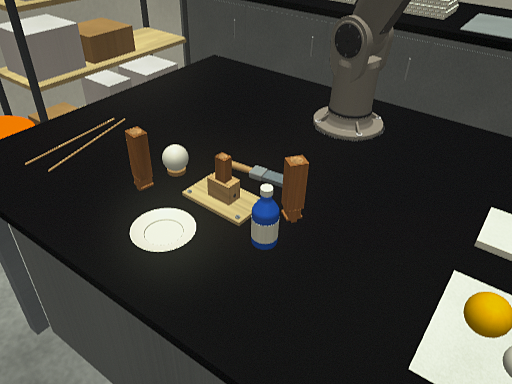

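View pics/side0.png

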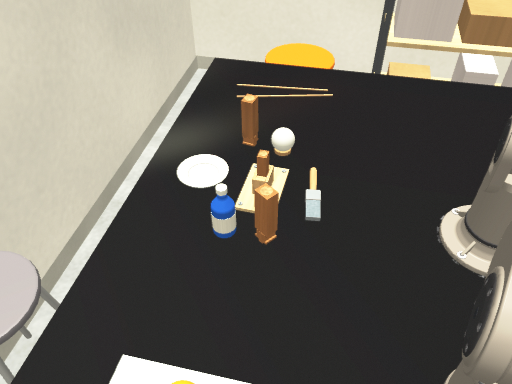

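The scene view shows the jig at about (222,190), with the block in it at (223,170). Tall look-alikes stand at (139,158) and (295,188), the bottle at (265,215) and the ball at (175,158). The side view agrees: block (263,165), tall look-alike in front (266,212). Next I'll take upscaled crops for measuring.

```bash
cat > h.py <<'E'
import numpy as np,cv2
from bench import r
def ray(m,px):
    K=m["camera_matrix"];T=m["camera_from_world"];R=T[:3,:3];t=T[:3,3]
    return -R.T@t,R.T@np.linalg.solve(K,[px[0],px[1],1])
def onplane(m,px,z):
    c,d=ray(m,px);return c+d*(z-c[2])/d[2]
def tri(l):
    A=np.zeros((3,3));b=np.zeros(3)
    for m,px in l:
        c,d=ray(m,px);d=d/np.linalg.norm(d);P=np.eye(3)-np.outer(d,d);A+=P;b+=P@c
    x=np.linalg.solve(A,b);return x
def proj(m,p):
    q=m["camera_matrix"]@(m["camera_from_world"]@np.r_[p,1])[:3];return q[:2]/q[2]
E
python3 - <<'E'
import cv2,numpy as np
a=cv2.imread("pics/scene0.png")[125:255,120:320]; b=cv2.imread("pics/side0.png")[90:245,175:335]
A=cv2.resize(a,None,fx=4,fy=4,interpolation=cv2.INTER_CUBIC)[:, :]
B=cv2.resize(b,None,fx=4,fy=4,interpolation=cv2.INTER_CUBIC)
cv2.imwrite("pics/a.png",A);cv2.imwrite("pics/b.png",B[:600])
E
```

```text
(no output)
```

View pics/a.png

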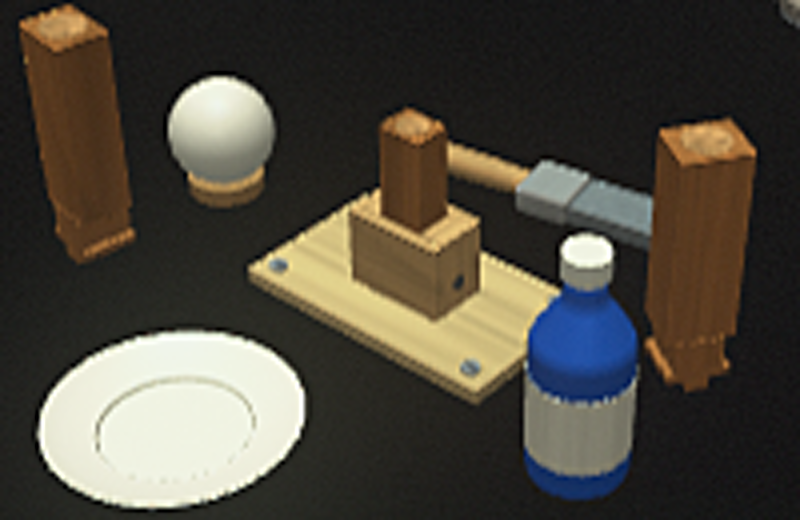

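View pics/b.png

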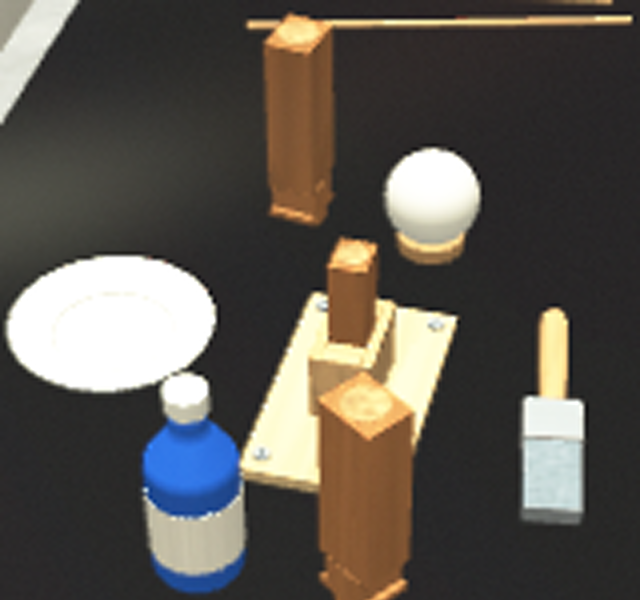

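```bash
python3 - <<'E'
from h import *
S=r.camera_model("scene");D=r.camera_model("side")
s=lambda p:((p[0]+.5)/4-.5+120,(p[1]+.5)/4-.5+125)
d=lambda p:((p[0]+.5)/4-.5+175,(p[1]+.5)/4-.5+90)
f=lambda v:np.round(v,4)
print("blocktop",f(tri([(S,s((412,125))),(D,d((354,252)))])))
print("board L",f(onplane(S,s((250,268)),.012)),"near",f(onplane(S,s((477,393)),.012)))
print("screws S",f(onplane(S,s((278,266)),.013)),f(onplane(S,s((470,368)),.013)))
print("screws D",[f(onplane(D,d(p),.013)) for p in((322,303),(436,325),(260,454))])
print("board D",[f(onplane(D,d(p),.012)) for p in((313,293),(457,317),(243,473))])
print("tallR top",f(tri([(S,s((708,142))),(D,d((367,403)))])),"tallL",f(tri([(S,s((65,28))),(D,d((299,33)))])))
print("tallR corners",[f(onplane(D,d(p),.167)) for p in((318,408),(363,374),(412,408),(367,438))])
print("bottle cap",f(tri([(S,s((587,247))),(D,d((186,390)))])))
print("ball",f(tri([(S,s((221,130))),(D,d((432,196)))])))
E
```

```text
blocktop [ 0.5859 -0.0632  0.1302]
board L [ 0.6386 -0.1549  0.012 ] near [0.6472 0.034  0.012 ]
screws S [ 0.6271 -0.1414  0.013 ] [0.6327 0.0176 0.013 ]
screws D [array([ 0.6272, -0.1481,  0.013 ]), array([ 0.541 , -0.1418,  0.013 ]), array([0.6324, 0.0149, 0.013 ])]
board D [array([ 0.6366, -0.1591,  0.012 ]), array([ 0.5279, -0.1551,  0.012 ]), array([0.6392, 0.0338, 0.012 ])]
tallR top [0.5409 0.1109 0.1634] tallL [ 0.6701 -0.263   0.1637]
tallR corners [array([0.5663, 0.1221, 0.167 ]), array([0.5475, 0.0886, 0.167 ]), array([0.5146, 0.1106, 0.167 ]), array([0.5343, 0.1399, 0.167 ])]
bottle cap [0.6494 0.1065 0.15  ]
ball [ 0.5653 -0.2496  0.0447]
```

Both views give the block top at (0.586, -0.063, 0.130) and jig x at about 88° from world x. I'll move to hover above it with the jaws along jig x.

Call:
{"op": "arm_command", "data": {"increments": [[[0.02,-0.04,0],[0,0,0.02],100],[[0.04,-0.08,0],[0,0,0.04],100],[[0.06,-0.12,0],[0,0,0.06],100],[[0.08,-0.16,0],[0,0,0.08],100],[[0.1,-0.2,0],[0,0,0.1],100],[[0.12,-0.24,0],[0,0,0.12],100],[[0.14,-0.28,0],[0,0,0.14],100],[[0.16,-0.32,0],[0,0,0.15],100],[[0.18,-0.36,0],[0,0,0.16],100],[[0.2,-0.4,0],[0,0,0.18],100]]}}

```text
clock: 1.1
tcp_pos: [0.4278, 0.2336, 0.2482]
orientation: [-2.395, -2.033, 0.0]
contact_force: [1.5, 0.4, -0.3]
grip_width: 0.0855
```

Call:
{"op": "arm_command", "data": {"increments": [[[0.02,-0.038,0],[0,0,0.02],100],[[0.04,-0.076,0],[0,0,0.04],100],[[0.06,-0.114,0],[0,0,0.06],100],[[0.08,-0.152,0],[0,0,0.08],100],[[0.1,-0.19,0],[0,0,0.1],100],[[0.12,-0.228,0],[0,0,0.12],100],[[0.14,-0.266,0],[0,0,0.13],100],[[0.158,-0.299,-0.008],[0,0,0.134],100],[[0.158,-0.299,-0.008],[0,0,0.134],100],[[0.158,-0.299,-0.008],[0,0,0.134],100]]}}

```text
clock: 2.1
tcp_pos: [0.5851, -0.0643, 0.2395]
orientation: [-2.256, -2.185, 0.002]
contact_force: [-0.1, 0.1, 0.1]
grip_width: 0.0854
```

```bash
python3 - <<'E'
from h import *
import pickle
o=r.get_obs();m=r.camera_model("wrist");im=r.grab_frame("wrist");cv2.imwrite("pics/w1.png",im)
pickle.dump(m,open("w1.pkl","wb"))
print({k:np.round(o[k],4) for k in("clock","tcp_pos","orientation","contact_force","joints")})
cv2.imwrite("pics/w1b.png",cv2.resize(im,None,fx=1.5,fy=1.5,interpolation=cv2.INTER_CUBIC))
print(np.round(m["camera_from_world"],3),m["camera_matrix"][0,0])
print([np.round(proj(m,p),1) for p in([.586,-.063,.13],[.586,-.063,.066])])
E
```

```text
{'clock': np.float64(2.1), 'tcp_pos': array([ 0.5851, -0.0643,  0.2395]), 'orientation': array([-2.2559e+00, -2.1850e+00,  2.0000e-03]), 'contact_force': array([-0.0882,  0.1484,  0.0838]), 'joints': array([-0.2713,  0.3553,  0.3514,  1.7958, -0.1409,  1.0167,  1.6732])}
[[ 0.032  0.999 -0.     0.046]
 [ 0.948 -0.03   0.317 -0.594]
 [ 0.317 -0.01  -0.948  0.186]
 [ 0.     0.     0.     1.   ]] 306.50525557352273
[array([252.4, 196.1]), array([252.1, 175. ])]
```

View pics/w1b.png

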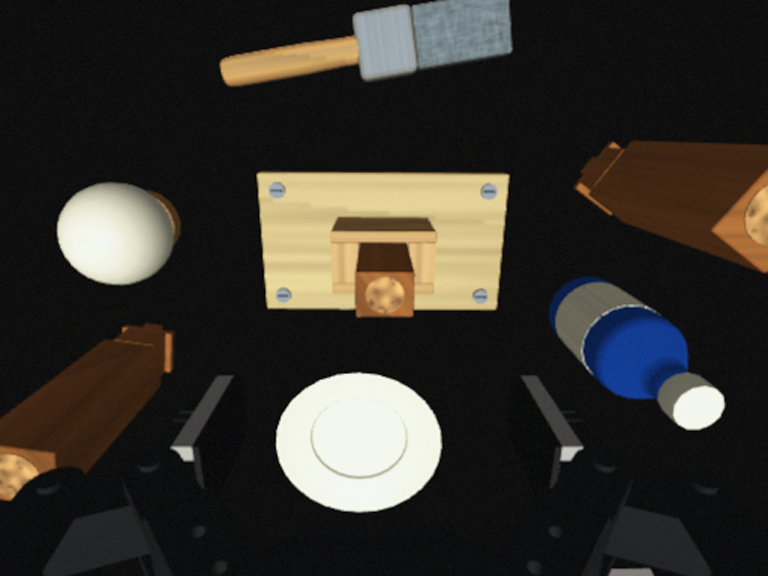

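```bash
python3 - <<'E'
from h import *
import pickle
m=pickle.load(open("w1.pkl","rb"))
w=lambda p:((p[0]+.5)/1.5-.5,(p[1]+.5)/1.5-.5)
f=lambda v:np.round(v,4)
B=np.array([onplane(m,w(p),.012) for p in((257,173),(509,174),(497,309),(267,310))]);print(f(B),f(B.mean(0)))
for a,b in((0,1),(3,2)): e=B[b]-B[a];print(np.degrees(np.arctan2(e[1],e[0])),np.linalg.norm(e))
for a,b in((0,3),(1,2)): e=B[b]-B[a];print(np.degrees(np.arctan2(e[1],e[0]))+90,np.linalg.norm(e))
sc=np.array([onplane(m,w(p),.013) for p in((277,190),(489,191),(480,296),(283,295.5))]);print("screws",f(sc.mean(0)))
S=r.camera_model("scene");D=r.camera_model("side")
s=lambda p:((p[0]+.5)/4-.5+120,(p[1]+.5)/4-.5+125)
d=lambda p:((p[0]+.5)/4-.5+175,(p[1]+.5)/4-.5+90)
print(f(tri([(m,w((385,295))),(S,s((412,125))),(D,d((354,252)))])))
T=np.array([onplane(m,w(p),.130) for p in((356,276.5),(412,276.5),(414,316.5),(356,316))]);print("top",f(T),f(T.mean(0)))
H=np.array([onplane(m,w(p),.066) for p in((332,241),(435,241),(434,291),(332,290))]);print("hous",f(H))
E
```

```text
[[ 0.5286 -0.1519  0.012 ]
 [ 0.5353  0.0365  0.012 ]
 [ 0.6436  0.033   0.012 ]
 [ 0.6384 -0.1563  0.012 ]] [ 0.5865 -0.0597  0.012 ]
87.94935855749907 0.18851214493439766
88.44455084727686 0.18937254397677064
87.73149524488043 0.10991960292673662
88.1797240903477 0.10828300701053344
screws [ 0.5865 -0.0599  0.013 ]
[ 0.5863 -0.0611  0.1314]
top [[ 0.5755 -0.0749  0.13  ]
 [ 0.5764 -0.045   0.13  ]
 [ 0.5995 -0.0441  0.13  ]
 [ 0.5982 -0.076   0.13  ]] [ 0.5874 -0.06    0.13  ]
hous [[ 0.5701 -0.0934  0.066 ]
 [ 0.5722 -0.025   0.066 ]
 [ 0.6074 -0.0254  0.066 ]
 [ 0.6044 -0.0955  0.066 ]]
```

Refined centre is (0.5868, -0.060) and yaw 88.1°, which matches the tool. Now I'll descend and grip.

Call:
{"op": "arm_command", "data": {"increments": [[[0.0017,0.0043,-0.03],[0,0,0],100],[[0.0017,0.0043,-0.06],[0,0,0],100],[[0.0017,0.0043,-0.09],[0,0,0],90],[[0.0017,0.0043,-0.115],[0,0,0],80],[[0.0017,0.0043,-0.13],[0,0,0],70],[[0.0017,0.0043,-0.136],[0,0,0],60],[[0.0017,0.0043,-0.136],[0,0,0],55],[[0.0017,0.0043,-0.136],[0,0,0],50]], "newtons": 60}}

```text
clock: 2.95
tcp_pos: [0.588, -0.059, 0.1054]
orientation: [2.253, 2.188, 0.002]
contact_force: [0.0, -0.4, 0.7]
grip_width: 0.0428
```

Call:
{"op": "arm_command", "data": {"increments": [[[0,0,0],[0,0,0],20],[[0,0,0],[0,0,0],0],[[0,0,0],[0,0,0],0],[[0,0,0],[0,0,0],0],[[0,0,0],[0,0,0],0],[[0,0,0],[0,0,0],0]], "newtons": 60}}

```text
clock: 3.55
tcp_pos: [0.5883, -0.0594, 0.1057]
orientation: [2.253, 2.187, 0.003]
contact_force: [-0.4, -0.9, 6.4]
grip_width: 0.0315
```

```bash
python3 - <<'E'
from h import *
o=r.get_obs();print({k:np.round(o[k],4) for k in("clock","tcp_pos","orientation","contact_force","moment","grip_width")})
im=r.grab_frame("wrist");cv2.imwrite("pics/w2.png",im)
E
```

```text
{'clock': np.float64(3.55), 'tcp_pos': array([ 0.5883, -0.0594,  0.1057]), 'orientation': array([2.2533, 2.1865, 0.0031]), 'contact_force': array([-0.4357, -0.8725,  6.4468]), 'moment': array([-0.0237,  0.1146,  0.0351]), 'grip_width': np.float64(0.0315)}
```

View pics/w2.png

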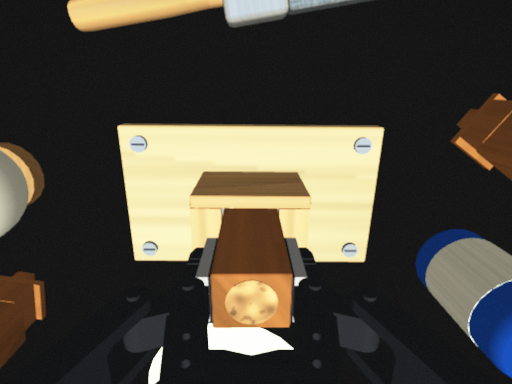

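The block is gripped squarely across its x faces, with the cork at (250,302) centred between the jaws. Now I'll rock toward -y about the lip.

Call:
{"op": "arm_command", "data": {"increments": [[[0,-0.0017,0],[0.04,-0.001,0],0],[[-0.0001,-0.0034,0],[0.08,-0.003,0],0],[[-0.0002,-0.0051,-0.0003],[0.12,-0.004,0],0],[[-0.0002,-0.0064,-0.0005],[0.15,-0.005,0],0],[[-0.0003,-0.0074,-0.0007],[0.175,-0.006,0],0],[[-0.0003,-0.0074,-0.0007],[0.175,-0.006,0],0],[[-0.0003,-0.0074,-0.0007],[0.175,-0.006,0],0]]}}

```text
clock: 4.3
tcp_pos: [0.5882, -0.0676, 0.1051]
orientation: [-2.166, -2.1, -0.194]
contact_force: [-0.1, -2.2, 7.1]
grip_width: 0.0315
```

```bash
cat > st.py <<'E'
from h import *
from scipy.spatial.transform import Rotation as R
o=r.get_obs();print({k:np.round(o[k],4) for k in("clock","tcp_pos","contact_force","moment","grip_width")})
z=-R.from_rotvec(o["orientation"]).as_matrix()[:,2];print("up axis",np.round(z,4))
E
python3 st.py
```

```text
{'clock': np.float64(4.3), 'tcp_pos': array([ 0.5882, -0.0676,  0.1051]), 'contact_force': array([-0.1121, -2.2328,  7.0869]), 'moment': array([-0.4292,  0.0228,  0.0084]), 'grip_width': np.float64(0.0315)}
up axis [-0.0093 -0.1736  0.9848]
```

Call:
{"op": "arm_command", "data": {"increments": [[[0,-0.0004,0],[0.01,0,0],0],[[0,-0.0006,0],[0.015,0,0],0],[[0,-0.0006,0],[0.015,0,0],0]]}}

```text
clock: 4.6
tcp_pos: [0.5882, -0.0683, 0.105]
orientation: [-2.157, -2.093, -0.208]
contact_force: [-0.1, -0.9, 5.5]
grip_width: 0.0316
```

```bash
python3 st.py; python3 - <<'E'
from h import *
a=r.grab_frame("scene")[150:230,175:270];w=r.grab_frame("wrist")
A=cv2.resize(a,None,fx=4,fy=4,interpolation=cv2.INTER_CUBIC)
o=np.zeros((600,800,3),np.uint8);o[:320,:380]=A;W=w[100:300,100:400];o[:400,400-0:700+0][:200]=W if 0 else o[:400,400:700][:200]
o[330:530,400:700]=W; cv2.imwrite("pics/c3.png",o)
E
```

```text
{'clock': np.float64(4.6), 'tcp_pos': array([ 0.5882, -0.0683,  0.105 ]), 'contact_force': array([-0.0833, -0.9316,  5.5085]), 'moment': array([-1.0633,  0.0847, -0.0738]), 'grip_width': np.float64(0.0316)}
up axis [-0.0093 -0.1878  0.9822]
```

View pics/c3.png

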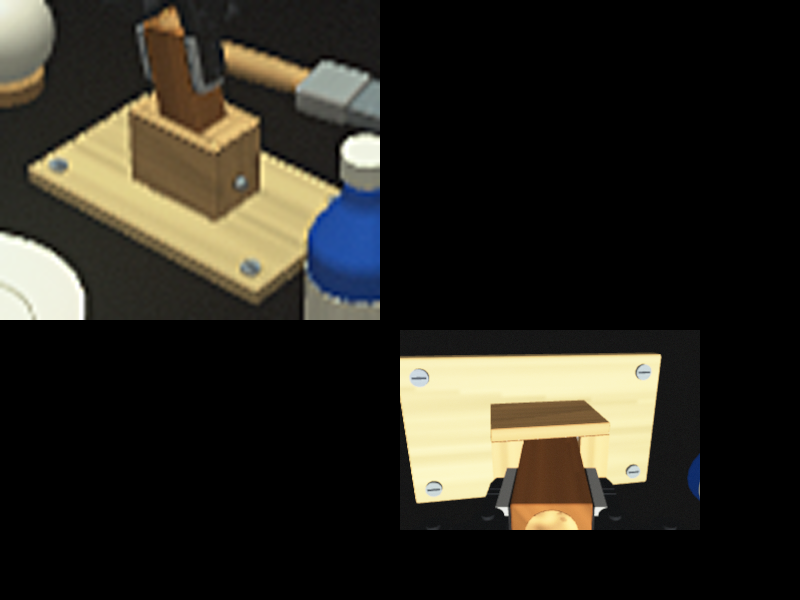

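The block leans to -y and a steel pin now shows in the +y end face (scene crop 240,182). The moment jumped at 0.19 rad, so that pad is at its stop. Now I'll rock the other way.

Call:
{"op": "arm_command", "data": {"increments": [[[0,0.0021,0.0004],[-0.05,0.002,0],0],[[0.0001,0.0043,0.0007],[-0.1,0.003,0],0],[[0.0002,0.0064,0.0008],[-0.15,0.005,0],0],[[0.0003,0.0085,0.0008],[-0.2,0.007,0],0],[[0.0003,0.0106,0.0007],[-0.25,0.008,0],0],[[0.0004,0.0127,0.0005],[-0.3,0.01,0],0],[[0.0005,0.0146,0.0003],[-0.345,0.011,0],0],[[0.0005,0.0156,0.0001],[-0.365,0.012,0],0],[[0.0005,0.0156,0.0001],[-0.365,0.012,0],0],[[0.0005,0.0156,0.0001],[-0.365,0.012,0],0]]}}

```text
clock: 5.7
tcp_pos: [0.5886, -0.052, 0.105]
orientation: [2.162, 2.097, -0.188]
contact_force: [0.2, -1.6, 5.9]
grip_width: 0.031
```

```bash
python3 st.py
```

```text
{'clock': np.float64(5.7), 'tcp_pos': array([ 0.5886, -0.052 ,  0.105 ]), 'contact_force': array([ 0.2173, -1.6117,  5.895 ]), 'moment': array([ 0.182 , -0.0652, -0.0538]), 'grip_width': np.float64(0.031)}
up axis [0.0034 0.1744 0.9847]
```

Call:
{"op": "arm_command", "data": {"increments": [[[0,0.0004,0],[-0.01,0,0],0],[[0,0.0008,0],[-0.02,0,0],0],[[0,0.0008,0],[-0.02,0,0],0]]}}

```text
clock: 6.0
tcp_pos: [0.5886, -0.0513, 0.1049]
orientation: [2.152, 2.085, -0.208]
contact_force: [0.4, -2.9, 4.8]
grip_width: 0.0318
```

```bash
python3 st.py
```

```text
{'clock': np.float64(6.0), 'tcp_pos': array([ 0.5886, -0.0513,  0.1049]), 'contact_force': array([ 0.4226, -2.9005,  4.7919]), 'moment': array([ 1.0845, -0.204 , -0.0621]), 'grip_width': np.float64(0.0318)}
up axis [0.0034 0.1938 0.981 ]
```

The moment is now +1.08, mirroring the first side, so both pads are at their stops. Next, upright again.

Call:
{"op": "arm_command", "data": {"increments": [[[-0.0001,-0.0021,0.0004],[0.05,-0.002,0],0],[[-0.0001,-0.0043,0.0007],[0.1,-0.003,0],0],[[-0.0002,-0.0064,0.0009],[0.15,-0.005,0],0],[[-0.0003,-0.0083,0.001],[0.195,-0.006,0],0],[[-0.0003,-0.0083,0.001],[0.195,-0.006,0],0]]}}

```text
clock: 6.5
tcp_pos: [0.5879, -0.0607, 0.1058]
orientation: [2.257, 2.183, 0.004]
contact_force: [-0.8, -0.7, 7.4]
grip_width: 0.0313
```

```bash
python3 st.py; python3 - <<'E'
from h import *
cv2.imwrite("pics/w4.png",cv2.resize(r.grab_frame("wrist")[100:330,100:430],None,fx=2,fy=2))
E
```

```text
{'clock': np.float64(6.5), 'tcp_pos': array([ 0.5879, -0.0607,  0.1058]), 'contact_force': array([-0.8354, -0.6965,  7.3537]), 'moment': array([-0.5042,  0.2236, -0.0249]), 'grip_width': np.float64(0.0313)}
up axis [-2.4e-03 -8.0e-04  1.0e+00]
```

View pics/w4.png

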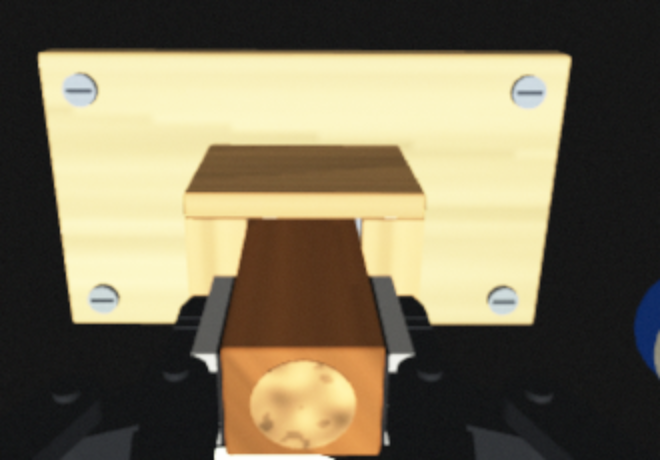

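The block is upright in the mouth, slightly toward -y. Now a slow lift past the 5 mm catch, watching the force.

Call:
{"op": "arm_command", "data": {"increments": [[[-0.0005,0.0007,0.001],[0,0,0],0],[[-0.0005,0.0007,0.003],[0,0,0],0],[[-0.0005,0.0007,0.005],[0,0,0],0],[[-0.0005,0.0007,0.007],[0,0,0],0],[[-0.0005,0.0007,0.009],[0,0,0],0],[[-0.0005,0.0007,0.009],[0,0,0],0]]}}

```text
clock: 7.15
tcp_pos: [0.5872, -0.0587, 0.1137]
orientation: [2.253, 2.187, -0.001]
contact_force: [3.1, -3.7, -1.9]
grip_width: 0.0314
```

```bash
python3 st.py
```

```text
{'clock': np.float64(7.15), 'tcp_pos': array([ 0.5872, -0.0587,  0.1137]), 'contact_force': array([ 3.1278, -3.7456, -1.9464]), 'moment': array([-0.9835, -0.8989, -0.1033]), 'grip_width': np.float64(0.0314)}
up axis [-0.0012  0.0018  1.    ]
```

Past the catch with only 2 N of drag. I'll ease the lateral contact and draw it out.

Call:
{"op": "arm_command", "data": {"increments": [[[0.0005,-0.0007,0.002],[0,0,0],0],[[0.0005,-0.0007,0.01],[0,0,0],0],[[0.0005,-0.0007,0.02],[0,0,0],0],[[0.0005,-0.0007,0.03],[0,0,0],0],[[0.0005,-0.0007,0.04],[0,0,0],0],[[0.0005,-0.0007,0.05],[0,0,0],0],[[0.0005,-0.0007,0.06],[0,0,0],0],[[0.0005,-0.0007,0.068],[0,0,0],0],[[0.0005,-0.0007,0.068],[0,0,0],0],[[0.0005,-0.0007,0.068],[0,0,0],0]]}}

```text
clock: 8.15
tcp_pos: [0.5868, -0.059, 0.1817]
orientation: [-2.254, -2.188, 0.0]
contact_force: [-0.4, 1.6, -1.6]
grip_width: 0.0315
```

```bash
python3 st.py; python3 - <<'E'
from h import *
o=np.zeros((400,800,3),np.uint8)
for i,(n,x,y) in enumerate((("scene",175,125),("side",215,90))):
    o[:,i*400:i*400+400]=cv2.resize(r.grab_frame(n)[y:y+100,x:x+100],None,fx=4,fy=4,interpolation=cv2.INTER_CUBIC)
cv2.imwrite("pics/e.png",o)
E
```

```text
{'clock': np.float64(8.15), 'tcp_pos': array([ 0.5868, -0.059 ,  0.1817]), 'contact_force': array([-0.4294,  1.574 , -1.6356]), 'moment': array([0.0324, 0.0357, 0.0421]), 'grip_width': np.float64(0.0315)}
up axis [ 5.e-04 -2.e-04  1.e+00]
```

View pics/e.png

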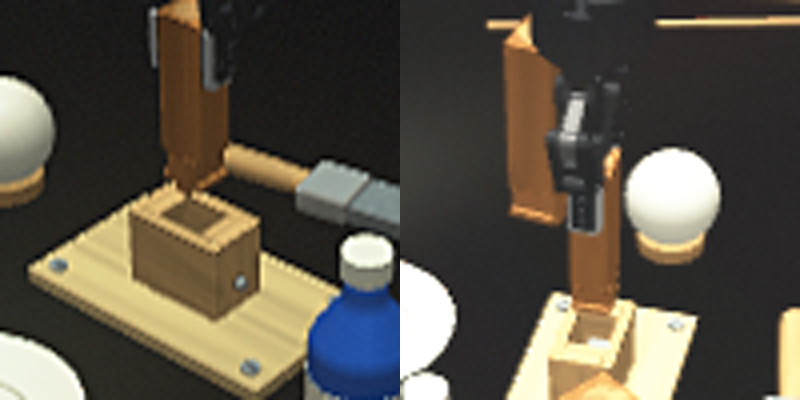

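```bash
python3 - <<'E'
from h import *
S=r.camera_model("scene");D=r.camera_model("side")
s=lambda p:((p[0]+.5)/4-.5+175,(p[1]+.5)/4-.5+125)
d=lambda p:((p[0]-400+.5)/4-.5+215,(p[1]+.5)/4-.5+90)
print(tri([(S,s((188,197))),(D,d((588,310)))]))
for z in(.076,.088,.1):
    for p in([.6,-.06,z],[.587,-.06,z]): print(z,[np.round((proj(m,p)-c)*4,0) for m,c in((S,(175,125)),(D,(215-100,90)))])
# upright check: block's left silhouette top & bottom in scene (z from model)
E
python3 st.py
```

```text
[ 0.58988637 -0.06413479  0.07997859]
0.076 [array([180., 208.]), array([570., 317.])]
0.076 [array([194., 199.]), array([589., 320.])]
0.088 [array([180., 192.]), array([570., 303.])]
0.088 [array([193., 182.]), array([589., 306.])]
0.1 [array([179., 175.]), array([570., 289.])]
0.1 [array([193., 166.]), array([589., 292.])]
{'clock': np.float64(8.25), 'tcp_pos': array([ 0.5866, -0.059 ,  0.1812]), 'contact_force': array([ 0.4653,  0.4175, -1.633 ]), 'moment': array([0.0092, 0.0055, 0.0102]), 'grip_width': np.float64(0.0313)}
up axis [ 1.3e-03 -1.0e-04  1.0e+00]
```

Call:
{"op": "arm_command", "data": {"increments": [[[0,0,0],[0,0,0],0],[[0,0,0],[0,0,0],0],[[0,0,0],[0,0,0],0],[[0,0,0],[0,0,0],0],[[0,0,0],[0,0,0],0]]}}

```text
clock: 8.75
tcp_pos: [0.5871, -0.0591, 0.1817]
orientation: [-2.254, -2.188, 0.0]
contact_force: [0.7, -0.5, -1.4]
grip_width: 0.0314
```

Foot is at z of about 0.080–0.087, so roughly 14–21 mm of air. I'll raise it 4 mm to centre it in the band, and check numerically that the block hasn't shifted in the grip.

Call:
{"op": "arm_command", "data": {"increments": [[[0,0,0.002],[0,0,0],0],[[0,0,0.004],[0,0,0],0],[[0,0,0.004],[0,0,0],0],[[0,0,0.004],[0,0,0],0],[[0,0,0.004],[0,0,0],0]]}}

```text
clock: 9.25
tcp_pos: [0.5871, -0.059, 0.1857]
orientation: [-2.254, -2.188, -0.0]
contact_force: [0.8, -0.5, -1.6]
grip_width: 0.0314
```

```bash
python3 - <<'E'
from h import *
a=cv2.imread("pics/w2.png");b=r.grab_frame("wrist");cv2.imwrite("pics/w5.png",b)
t=cv2.cvtColor(a,6)[275:328,205:300]
res=cv2.matchTemplate(cv2.cvtColor(b,6)[240:360,170:340],t,cv2.TM_CCOEFF_NORMED);_,v,_,l=cv2.minMaxLoc(res)
print(v,"shift px",l[0]+170-205,l[1]+240-275)
o=np.zeros((384,800,3),np.uint8);o[:,:400]=b[:,56:456]
s=r.grab_frame("scene")[125:225,175:275];o[:,400:784]=cv2.resize(s,(384,384),interpolation=cv2.INTER_CUBIC)
cv2.imwrite("pics/f.png",o)
E
python3 st.py
```

```text
0.9291189312934875 shift px 0 0
{'clock': np.float64(9.35), 'tcp_pos': array([ 0.5871, -0.0591,  0.1856]), 'contact_force': array([-0.4   , -0.8042, -2.6378]), 'moment': array([0.0358, 0.0194, 0.0019]), 'grip_width': np.float64(0.0314)}
up axis [ 1.e-04 -0.e+00  1.e+00]
```

View pics/f.png

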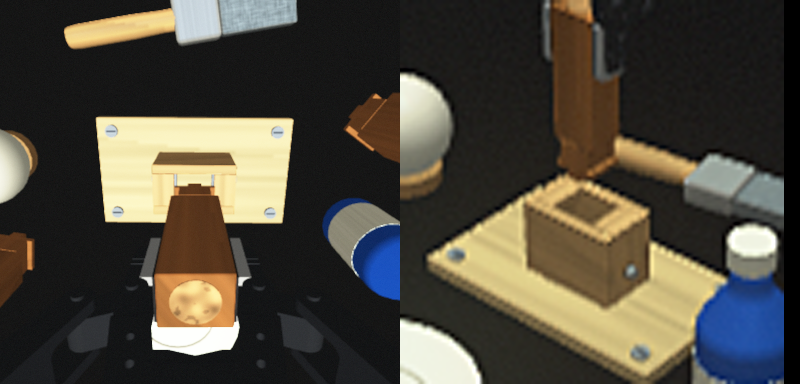

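```bash
python3 -c "
from bench import r
print(r.hand_in())"
```

```text
the job is handed in; nothing more can be done
None
```

I rocked the block both ways in its socket, drew it out and handed the job in with it held upright above the mouth. The clock stood at about 9.4 s.

- **Rocking:** I gripped the small block across its x faces at 60 N and leaned it 0.19 rad each way along the jig's long direction. At the end of each lean the moment rose sharply to about 1.1 N m, mirrored on the two sides, so I take both pads to be at their stops. The steel pin showed on the +y end face, but I could not see the other end face. For that side I rely on the moment and the free draw.
- **Drawing out:** It came past the 5 mm catch with only about 2 N of vertical drag. There was a light sideways rub of about 4 N, which I eased off.
- **Last checks:**
  - The tool axis is vertical to within 0.001 rad.
  - The block has not shifted in the grip: 0 px in the wrist view.
  - The bystanders in the last pictures look undisturbed, judged by eye only.
- **Disagreement:** The air under the foot is about 26 mm going by the arm's lift. A rough two-view sighting gave less, about 18 mm. Both lie within the 1–4 cm asked for.

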